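Tare the empty snack tub, then weigh the dressing jar

ROBOT

A 7-joint arm with a two-finger parallel gripper is mounted at the origin on the work surface. World frame = base frame: x ahead of the robot, y to its left, z up, the work surface at z = 0. Lengths are in m, angles in rad, forces in N, time in s.
With the tool pointing down it reaches from about 0.425 to 0.8 m from the base axis. Payload 8.3 kg.
Tool frame: the origin (TCP) lies between the finger pads; the fingertips stand 8 mm ahead of it and the grasp point (between the pads) lies 11 mm behind it (bot.tip_reach is the distance from the TCP to the fingertips, in m); z points along the fingers, y is the line along which they close (so a half turn about z gives the same grasp; the last joint's range is limited). The gripper opens to 85 mm and grips with 20 to 120 N. Pads are 22 mm wide; open, the fingers measure 114 mm over their backs; the gripper's body (76 mm by 85 mm) begins 54 mm behind the grasp point. The pads swing forward as they close: fully open they stand 13 mm farther back than shut.
Start: joints at [-1.243, 0.383, 0.016, 1.37, -0.006, 1.388, -0.046], TCP at [0.238, 0.578, 0.239] pointing down, gripper open.
Joint ranges: [-2.95, 2.95], [-0.25, 2.06], [-1.52, 1.56], [0.18, 2.33], [-1.44, 4.58], [0.02, 2.06], [-3.01, 3.01]. Speed limits (rad/s): [2.39, 2.39, 3.01, 3.01, 3.14, 3.14, 3.14].

INTERFACE

Orientations are given as a unit quaternion [x, y, z, w].
In Python, from plant import bot gives the robot as it stands. Calls block until the motion is done:
- bot.move_pose(position, orientation): joint-space move of the TCP to a pose.
- bot.line_to(position, orientation=None, vel=0.15, force_limit=None): straight line of the TCP; orientation=None keeps the orientation; vel is the mean speed in m/s. With force_limit (N) it stops when the force on the tool has changed by that much, and returns True; else False.
- bot.set_joints(angles): joint-space move.
- bot.command_gripper(opening, grip_force=None): opening from 0.0 (shut) to 1.0 (fully open); grip_force is the grip in N (None keeps the last); returns when the fingers have stopped.
- bot.pause(seconds).
- bot.ik(position, orientation): joint angles nearest the present ones, or None.
- bot.get_state(): the state.
- bot.get_image(name): name is "scene" or "side" or "wrist"; returns (picture, depth): 420x560x3 uint8, blue, green, red; 420x560 float32, m along the optical axis (not along the pixel's ray), 0 where there is no reading.
- bot.camera_params(name): a dict with "intrinsics" (3x3 intrinsics, pixels), "D" ([k1, k2, p1, p2, k3] as OpenCV has them; the pictures are not rectified), "R" (3x3) and "t" (3): a world point X has camera coordinates R X + t. Camera axes: x right, y down, z forward; pixel columns grow to the right and rows downward; lengths in m; the calibration is good to about 2 mm. A picture is of the moment at which its call begins: read the wrist's pose just before it. camera_params takes no time and is no camera call; for the wrist camera it gives the pose at the moment of the call.
A pose or a line that the arm cannot do raises bot.PlanningError and nothing moves.
- bot.sign_off(): hands the job in; it is judged then, once.
The state is a dict: "clock": time; "joint_pos": joint angles; "joint_velocities": joint speeds; "joint_torque": joint torques, N m; "eef_pos": TCP position; "ee_rot": TCP orientation; "contact_force": force on the tool from outside, world axes, zero at the start; "moment": the same for the moment, N m; "width": opening from 0.0 (shut) to 1.0 (fully open); "gripper_force": force on a finger pad.
Only numpy, scipy, OpenCV 4.12 (cv2) and the standard library are available. Lean on these libraries where they do the work, as an engineer would, in place of code of your own. Each camera call takes 0.05 s, during which the arm holds its last target. There are 200 camera calls.

TASK

Seat the empty black snack tub in the blue holder on the kitchen scale: end against the tall stop, then pressed gently down between the orange spring jaws until it stands fully home and flat on the deck. Let go of it, hold the green tare button down gently for a full second while the tub is still empty, and release the button. Then set the red-lidded jar down upright in the tub, without dropping it or pressing tare again, and leave the other things where they are.

Things in the scene. Friction and masses are not known exactly. Their poses are not given: they have to be found in the camera images.
- scale: White bench scale, 240 (x) by 260 (y) mm, fixed; steel deck 50 mm above the counter. Origin under its centre; x points from its front edge to the stop, y left, z up. On the deck a blue tub holder: tall stop across its +x end (42 mm above deck), sill 8 mm high across its -x end, orange spring jaws along both sides. Keep the force between tub and scale under 22 N, at the stop and downwards.
- holder_mid (a point): Point fixed on the scale: deck height, on the holder's centre line, at the middle of its adjustment; axes as the scale. The holder's setting is not measured and stays put: the middle of its 114 mm long pocket (stop face to sill) lies up to 24 mm from here along +x or -x, so the stop face is 33 to 81 mm from here in +x: feel for it. On the sill the tub stays 8 mm too high.
- jaw_top (a point): Point fixed on the scale, 24 mm above holder_mid: the height of the jaw tops. Each jaw has two noses 20 mm long in x, centred 36 mm either way from the pocket's middle, bare between. They leave 59 mm between the sides at rest and slope outward from 8 to 24 mm above the deck, centring the tub. Pushing the tub down between them takes about 3 to 9 N; its weight does not do it.
- tub_mid (a point): Centre, half-way up, of the open black plastic tub: 110 (x) by 62 (y) by 50 (z) mm outside, walls and floor 3 mm, 60 to 110 g, loose. Axes x along its length, z up; either end may go to the stop. To be gripped across its 62 mm width, near the rim, at the middle of its length. Home, this point is 25 mm above the deck.
- tare_top (a point): Middle of the top face of the green tare button, 26 mm across, on the strip right of the deck; pressed straight down.
- tare (a joint): Travel of the tare button in m: 0 up, 0.006 fully down; an even spring (1 N per mm) needs 6 N to bring it fully down and brings it up again. It counts as held beyond 0.003. Keep under 20 N.
- jar_mid (a point): Centre, half-way up, of the red-lidded amber glass jar: 40 mm across, 80 mm tall, upright, about 90 to 180 g, loose. Its red lid is the top 18 mm.
- jar_white: Bystander: same size of jar with a white lid; origin under its centre.
- jar_black: Bystander: same size of jar with a black lid; origin under its centre.
- travel_mug: Bystander: blue mug with black lid, 72 mm across, 163 mm tall; origin under its centre.
- tumbler: Bystander: clear tumbler, 72 mm across, 90 mm tall; origin under its centre.
- mix_bowl: Bystander: steel bowl, 150 mm across, 60 mm tall; origin under its centre.
- spoon: Bystander: wooden spoon 260 mm long, lying along its x; origin under its middle.
Not all that is in view belongs to the job. Leave any turquoise or yellow look-alike of the part that bears jar_mid alone.

How it is judged:
On the way, in this order (a step that is already met when the one before it is completed fails the run):
1. the empty tub is fully home in the holder and let go (z of tub_mid in the frame of holder_mid between 0.022 and 0.0275 m and x of tub_mid in the frame of holder_mid between -0.03 and 0.03 m and y of tub_mid in the frame of holder_mid between -0.006 and 0.006 m and angle between tub_mid's own z axis and vertical below 0.04 rad and horizontal distance between jar_mid and tub_mid above 0.09 m and contact force between the fingers and tub below 0.1 N), for 0.2 s.
2. tare is held down while the tub stands home, empty and untouched (all of step 1 and value of joint tare above 0.003 m), for 0.7 s.
3. tare is released, tub still empty (z of tub_mid in the frame of holder_mid between 0.022 and 0.0275 m and x of tub_mid in the frame of holder_mid between -0.03 and 0.03 m and y of tub_mid in the frame of holder_mid between -0.006 and 0.006 m and angle between tub_mid's own z axis and vertical below 0.04 rad and horizontal distance between jar_mid and tub_mid above 0.09 m and value of joint tare below 0.001 m), for 0.1 s.
At the end, for the whole second after the job is handed in: The tub stands flat and home in the holder (base within 2.5 mm of the deck, within 6 mm of the holder's centre line, tilted under 0.04 rad), the red-lidded jar stands upright on the tub's floor (tilted under 0.1 rad), both at rest and untouched, and the tare button is up (z of tub_mid in the frame of holder_mid between 0.022 and 0.0275 m and x of tub_mid in the frame of holder_mid between -0.03 and 0.03 m and y of tub_mid in the frame of holder_mid between -0.006 and 0.006 m and angle between tub_mid's own z axis and vertical below 0.04 rad and x of jar_mid in the frame of tub_mid between -0.034 and 0.034 m and y of jar_mid in the frame of tub_mid between -0.012 and 0.012 m and z of jar_mid in the frame of tub_mid between 0.014 and 0.022 m and angle between jar_mid's own z axis and vertical below 0.1 rad and value of joint tare below 0.001 m and linear speed of each of jar, tub below 0.02 m/s).
It fails at once if while the tub is being seated, it is pressed on the scale with over 22 N (contact force between tub and scale above 22 N and horizontal distance between jar_mid and tub_mid above 0.09 m).
It fails at once if tare is pressed with over 20 N (contact force between anything else and tare above 20 N).
It fails at once if tare is pressed with the jar at the tub (value of joint tare above 0.002 m and horizontal distance between jar_mid and tub_mid below 0.05 m).
It fails at once if the jar is dropped (linear speed of jar above 0.5 m/s and contact force between the fingers and jar below 0.1 N).
It fails at once if a bystander is moved by over 30 mm (distance of any of jar_white, jar_black, travel_mug, tumbler, mix_bowl, spoon from where it was at the start of the episode above 0.03 m).
It also fails if it takes over 72 s, if anything falls off the work surface, if the arm or the gripper's body presses on something with over 40 N, if the wrist force passes 120 N, or if a joint passes its speed limit or range.

## Working session

There is one attempt and no reset: what is moved stays moved. The work goes in short steps, each a Python script; the robot and the scene stay as the last script left them, time stands still between calls to the robot, and variables do not carry over. Pictures are saved under pics/ and viewed, at most 10 in all, crops included, and the job is handed in when it is done.

```bash
ls; mkdir -p pics
python3 - <<'E'
from plant import bot
import cv2,numpy as np
for n in("scene","side"):
    im,d=bot.get_image(n);cv2.imwrite(f"pics/{n}0.png",im);np.save(f"pics/{n}0.npy",d)
    p=bot.camera_params(n);print(n,p,(d>0).mean())
s=bot.get_state();print(s['eef_pos'],s['ee_rot'],s['clock'],s['contact_force'])
E
```

```text
pics
scene {'intrinsics': array([[488.21220686,   0.        , 276.05336769],
       [  0.        , 488.21220686, 207.13345984],
       [  0.        ,   0.        ,   1.        ]]), 'D': array([-0.11160432,  0.        ,  0.        ,  0.        ,  0.        ]), 'R': array([[-0.14573218,  0.98920067, -0.01562561],
       [ 0.57631001,  0.07204493, -0.81404932],
       [-0.80413239, -0.12763838, -0.58058551]]), 't': array([ 0.03066645, -0.22581517,  1.51920281])} 0.9959821428571428
side {'intrinsics': array([[398.86343217,   0.        , 279.11480147],
       [  0.        , 398.86343217, 206.86230987],
       [  0.        ,   0.        ,   1.        ]]), 'D': array([-0.06887635,  0.        ,  0.        ,  0.        ,  0.        ]), 'R': array([[ 0.9931278 , -0.11497556,  0.0218584 ],
       [-0.06071683, -0.66582943, -0.74362937],
       [ 0.10005317,  0.73719183, -0.66823466]]), 't': array([-0.51580388,  0.11900526,  0.8850426 ])} 0.9959991496598639
[0.23789089 0.57749129 0.2383667 ] [ 1.94138111e-01  9.80973807e-01 -8.70073607e-04 -1.64231255e-04] 0.1 [ 0.16984568 -0.07722528  0.5804621 ]
```

View pics/scene0.png

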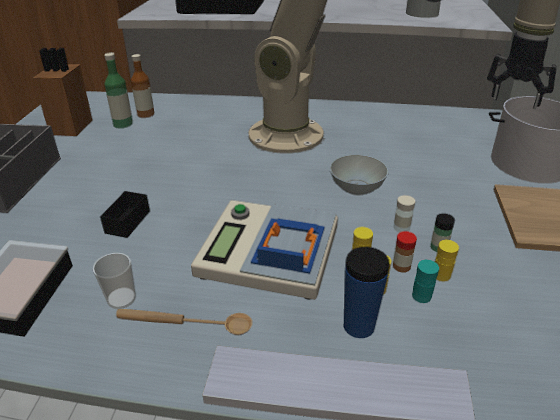

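View pics/side0.png

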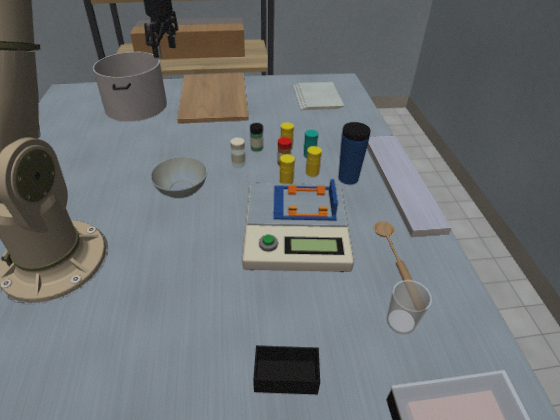

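The scene view shows the tub at (125,213), the scale at (265,250) with its button at (240,211), and the stop facing away from the robot. The red-lidded jar is at (405,245) in scene and (285,148) in side. Its neighbours are white (405,205), black (443,225), yellow (363,240), (445,250) and (385,280), and turquoise (427,270).

```bash
cat > h.py <<'E'
import numpy as np,cv2
from plant import bot
def cloud(im,d,p):
    h,w=d.shape;u,v=np.meshgrid(np.arange(w),np.arange(h))
    n=cv2.undistortPoints(np.stack([u,v],-1).reshape(-1,1,2).astype(np.float64),p["intrinsics"],p["D"]).reshape(h,w,2)
    c=np.dstack([n[...,0]*d,n[...,1]*d,d]);return (c-p["t"])@p["R"]
def snap(n,fn=None):
    p=bot.camera_params(n);im,d=bot.get_image(n)
    if fn:cv2.imwrite(fn,im)
    X=cloud(im,d,p);X[d<=0]=np.nan
    return im,cv2.cvtColor(im,cv2.COLOR_BGR2HSV),X
def quat(a): # tool down, tool x axis pointing along world angle a
    from scipy.spatial.transform import Rotation as R
    return (R.from_euler('z',a)*R.from_euler('x',np.pi)).as_quat()
def rect(P):
    (c,s,a)=cv2.minAreaRect((P[:,:2]*1000).astype(np.float32));return np.round(c,1),np.round(s,1),round(a,2)
E
python3 - <<'E'
from h import *
for n in("scene","side"):
    im,d=cv2.imread(f"pics/{n}0.png"),np.load(f"pics/{n}0.npy")
    X=cloud(im,d,bot.camera_params(n));H=cv2.cvtColor(im,cv2.COLOR_BGR2HSV)
    h,s,v=[H[...,i].astype(int) for i in range(3)];x,y,z=np.moveaxis(X,2,0)
    print(n)
    def rep(k,m):
        P=X[m]
        if len(P)>5: print(k,len(P),'med',np.round(np.median(P,0)*1000,1),'lo',np.round(np.percentile(P,2,0)*1000),'hi',np.round(np.percentile(P,98,0)*1000),rect(P))
    near=(x>.3)&(x<.9)&(abs(y)<.6)
    t=near&(v<60)&(y<-.2)&(z>.01)&(z<.06)&(x<.65)
    rep('tub',t); rep('tubrim',t&(z>.045))
    rep('red',near&((h<6)|(h>174))&(s>150)&(z>.05)); 
    rep('green',near&(h>50)&(h<80)&(s>100)&(z>.03)&(z<.09)&(y<.05))
    rep('blue',near&(h>100)&(h<125)&(s>130)&(z>.05)&(z<.11)&(y<.15)&(y>-.15)&(x<.76))
    rep('bluehi',near&(h>100)&(h<125)&(s>130)&(z>.082)&(z<.11)&(y<.15)&(y>-.15)&(x<.76))
    rep('orange',near&(h>5)&(h<18)&(s>150)&(z>.055)&(y<.15)&(y>-.15))
    rep('scale',near&(z>.04)&(z<.056)&(y<.16)&(y>-.2))
    rep('red',near&((h<6)|(h>174))&(s>150)&(z>.077)); 
    for nm,a,b in(('yel',22,35),('teal',80,97)): 
        m=(near&(h>a)&(h<b)&(s>140)&(z>.06)&(y>.1)).astype(np.uint8)
        k,l,st,c=cv2.connectedComponentsWithStats(m)
        for i in range(1,k):
            if st[i,4]>40: rep(nm+str(np.round(c[i])),(l==i)&(z>.07))
E
```

```text
scene
tub 1264 med [ 500.  -318.2   33.4] lo [ 439. -354.   11.] hi [ 552. -282.   51.] (array([ 494.5, -318.6]), array([ 67.1, 113.6]), 81.6)
tubrim 263 med [ 504.4 -319.3   48.6] lo [ 439. -355.   45.] hi [ 551. -283.   53.] (array([ 494.2, -318.9]), array([ 66.6, 112.9]), 82.61)
red 289 med [578.6 318.   79.9] lo [556. 301.  64.] hi [590. 336.  83.] (array([667.8, 283. ]), array([ 37.2, 245.7]), 69.4)
green 106 med [496.8 -44.4  63.9] lo [ 446. -382.   31.] hi [847. -30.  67.] (array([ 588.7, -308.6]), array([268.7, 539. ]), 45.08)
blue 1404 med [655.8  81.3  59.2] lo [516.  21.  53.] hi [667. 144.  93.] (array([589.5,  82.3]), array([119.6, 152.5]), 83.12)
bluehi 308 med [659.4  75.2  90.6] lo [649.  33.  82.] hi [667. 116.  94.] (array([658.4,  74.6]), array([88.9, 14.1]), 81.56)
orange 255 med [570.1 119.   59. ] lo [547.  35.  55.] hi [647. 133.  75.] (array([597.2,  81.4]), array([ 99.3, 124.8]), 82.46)
scale 7151 med [585.2  22.8  48.1] lo [451. -90.  41.] hi [690. 154.  55.] (array([488.8,  44.2]), array([258.2, 395.4]), 83.21)
red 192 med [572.3 318.4  80.9] lo [555. 302. 
[... 1492 characters left out ...]
 44.5]), array([256.8, 395.5]), 83.35)
red 75 med [568.2 316.2  79.9] lo [553. 303.  77.] hi [585. 336.  83.] (array([568.5, 319.5]), array([34.3, 34. ]), 82.58)
yel[287. 128.] 96 med [585.9 394.6  78.1] lo [570. 381.  70.] hi [602. 417.  81.] (array([586. , 397.9]), array([41.3, 33. ]), 82.84)
yel[314. 152.] 118 med [644.4 260.2  79.6] lo [628. 248.  70.] hi [660. 283.  82.] (array([644.7, 265.4]), array([39.2, 33.5]), 81.95)
yel[287. 161.] 128 med [564.4 228.9  79.5] lo [547. 215.  71.] hi [581. 252.  82.] (array([564.7, 234. ]), array([39.4, 34.9]), 84.83)
teal[311. 136.] 100 med [651.8 348.8  78.1] lo [635. 334.  71.] hi [668. 371.  81.] (array([652.5, 353.5]), array([38.7, 35.4]), 73.8)
```

Run:
```python
from h import *
for n in("scene","side"):
    im,d=cv2.imread(f"pics/{n}0.png"),np.load(f"pics/{n}0.npy")
    X=cloud(im,d,bot.camera_params(n));H=cv2.cvtColor(im,cv2.COLOR_BGR2HSV)
    h,s,v=[H[...,i].astype(int) for i in range(3)];x,y,z=np.moveaxis(X,2,0)
    if n=='scene': o=im[180:310,330:480]
    else: o2=im[110:200,220:380]
    def rep(k,m): print(n,k,m.sum(),np.round(np.median(X[m],0)*1000),rect(X[m]))
    rep('btn',(h>45)&(h<85)&(s>90)&(z>.058)&(z<.075)&(x>.45)&(x<.54)&(y>-.08)&(y<0))
    rep('mug',(z>.14)&(z<.18)&(x>.6)&(x<.85)&(y>.15)&(y<.35))
    for nm,b in(('white',(.4,.54,.25,.38)),('black',(.45,.6,.36,.46))):
        m=(z>.07)&(z<.09)&(x>b[0])&(x<b[1])&(y>b[2])&(y<b[3])
        if m.sum()>5: rep(nm,m)
    st=(h>100)&(h<125)&(s>130)&(z>.085)&(z<.11)&(y<.15)&(y>-.15)&(x<.70)&(x>.6)
    a=np.radians(-7.3);P=X[st][:,:2];u=P@[np.cos(a),np.sin(a)];w=P@[-np.sin(a),np.cos(a)]
    print('stop u',np.percentile(u,[1,10,50,90,99])*1000,'w',np.percentile(w,[1,99])*1000, 'pocket est',np.array([.5945,.082])@np.array([[np.cos(a),-np.sin(a)],[np.sin(a),np.cos(a)]])*1000)
cv2.imwrite('pics/crop.png',np.hstack([cv2.resize(o,(450,390),interpolation=2),cv2.resize(o2,(347,390),interpolation=2)]))
for nm,p in(('tub',(.494,-.318,.032)),('tubup',(.494,-.318,.2)),('hold',(.58,.084,.12)),('tare',(.49,-.044,.06)),('jar',(.57,.319,.06)),('jarup',(.57,.319,.24)),('jarplace',(.594,.082,.12)),('holdup',(.58,.084,.25))):
    for a in(-8,172,82,-98,130,-50):
        q=bot.ik(np.array(p),quat(np.radians(a)));print(nm,a,None if q is None else np.round(q,2)) if a in(-8,172) or 'jar' in nm else 0
```

```text
scene btn 73 [494. -39.  65.] (array([491.4, -40.2]), array([24.9, 20.3]), 10.94)
scene mug 1446 [756. 232. 163.] (array([744.1, 232.5]), array([71.8, 72. ]), 75.36)
scene white 194 [443. 327.  79.] (array([438.8, 326.8]), array([38.1, 38.5]), 22.96)
scene black 421 [515. 402.  80.] (array([538.5, 402.5]), array([ 40., 124.]), 87.19)
stop u [636.69478236 638.89817507 644.87983347 647.27354254 648.37866402] w [114.80916906 201.30870852] pocket est [579.26194821 156.87525411]
side btn 88 [489. -43.  65.] (array([489.3, -41.5]), array([21.6, 22.1]), 26.16)
side mug 511 [739. 219. 161.] (array([741.9, 232.5]), array([73.2, 70.5]), 87.83)
side white 116 [437. 323.  78.] (array([437. , 326.6]), array([39.9, 37.4]), 65.17)
side black 191 [511. 398.  78.] (array([538.6, 402.7]), array([ 41.5, 122.3]), 84.34)
stop u [637.28374081 637.64756013 640.51258776 643.7211113  644.66595113] w [113.68316069 198.73307836] pocket est [579.26194821 156.87525411]
tub -8 [-0.05  0.6   0.77  1.74 -0.49  1.   -0.81]
tub 172 [-0.18  0.7   0.98  1.74 -0.66  1.06  2.46]
tubup -8 [-0.31  0.58  1.21  1.57 -0.55  1
[... 655 characters left out ...]
 0.45  0.18  1.29 -0.08  1.41  0.92]
jarup 82 [-0.83  0.46  0.4   1.3  -0.18  1.42 -0.58]
jarup -98 [-0.53  0.45 -0.04  1.28  0.02  1.42  2.43]
jarup 130 [-0.74  0.45  0.28  1.29 -0.12  1.41  0.22]
jarup -50 [-1.29  0.8   1.35  1.32 -0.77  1.6  -2.49]
jarplace -8 [-0.71  0.48  0.7   1.63 -0.33  1.15 -1.64]
jarplace 172 [-0.52  0.43  0.43  1.62 -0.19  1.13  1.39]
jarplace 82 [-0.62  0.46  0.57  1.62 -0.26  1.14 -0.13]
jarplace -98 [-0.34  0.41  0.2   1.61 -0.09  1.13  2.88]
jarplace 130 [-0.57  0.44  0.5   1.62 -0.23  1.13  0.68]
jarplace -50 [-1.04  0.84  1.35  1.64 -0.84  1.36 -2.01]
holdup -8 [-0.74  0.34  0.71  1.49 -0.23  1.39 -1.73]
holdup 172 [-0.55  0.31  0.46  1.48 -0.14  1.38  1.34]
```

View pics/crop.png

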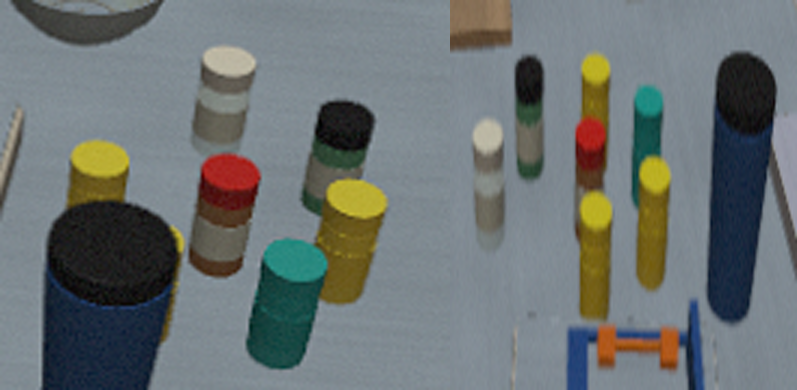

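The red lid is unique in the crop (left half 230,180; right half 590,145): amber body at about (0.569, 0.319), clear of the yellow and turquoise pieces. The tub is at (0.494, -0.318) with yaw -8°, so I'll pick it up now.

Run:
```python
from h import *
q=quat(np.radians(172))
S=lambda:(lambda s:print(round(s['clock'],2),np.round(s['eef_pos'],4),round(s['width'],3),round(s['gripper_force'],1),np.round(s['contact_force'],2)))(bot.get_state())
print(bot.tip_reach)
bot.move_pose(np.array([.494,-.318,.14]),q);S()
bot.line_to(np.array([.494,-.318,.032]),vel=.1,force_limit=8);S()
bot.command_gripper(0.0,25);S()
bot.line_to(np.array([.494,-.318,.16]),vel=.15);S()
im,H,X=snap("side","pics/s1.png")
x,y,z=np.moveaxis(X,2,0)
m=(H[...,2]<60)&(x>.4)&(x<.6)&(y<-.22)&(y>-.4)&(z>.1)&(z<.185)
for lo in range(100,190,10):
    k=m&(z>lo/1e3)&(z<lo/1e3+.01)
    if k.sum()>8:print(lo,k.sum(),rect(X[k]))
```

```text
0.008
3.38 [ 0.4946 -0.3172  0.1399] 0.995 0.0 [ 0.87 -0.4   0.41]
4.61 [ 0.4944 -0.3184  0.0327] 1.002 0.0 [0.33 0.1  0.34]
4.95 [ 0.4944 -0.3182  0.0327] 0.718 28.4 [-0.59  2.05  5.09]
5.95 [ 0.4936 -0.3175  0.1589] 0.722 27.6 [ 0.46  0.13 -1.08]
120 750 (array([ 493.9, -317.2]), array([ 61.3, 108. ]), 82.04)
130 427 (array([ 493.9, -317.5]), array([ 61.3, 107.5]), 81.77)
140 384 (array([ 493.4, -317.1]), array([ 61.7, 108.8]), 81.97)
150 391 (array([ 493.3, -320.4]), array([ 67.5, 109.4]), 81.81)
160 407 (array([ 493. , -323.7]), array([ 73.7, 109.1]), 81.72)
170 492 (array([ 492.7, -322.4]), array([ 76.5, 109. ]), 81.39)
```

```bash
cat >> h.py <<'E'
A=np.radians(-7.3);U=np.array([np.cos(A),np.sin(A)]);W=np.array([-np.sin(A),np.cos(A)])
def P(u,w,z): return np.append(u*U+w*W,z)
def S(t=''):
    s=bot.get_state();e=np.array(s['eef_pos']);f=np.array(s['contact_force'])
    print(t,round(s['clock'],2),'u %.4f w %.4f z %.4f'%(e[:2]@U,e[:2]@W,e[2]),'wid',round(s['width'],3),round(s['gripper_force'],1),'f u,w,z',np.round([f[:2]@U,f[:2]@W,f[2]],2));return s
E
python3 - <<'E'
from h import *
q=quat(A+np.pi)
bot.line_to(np.array([.494,-.318,.2]),vel=.15)
bot.move_pose(P(.566,.157,.2),q);S()
bot.line_to(P(.566,.157,.113),q,vel=.1,force_limit=5);S('down')
im,H,X=snap("side","pics/s2.png");snap("scene","pics/c2.png")
print(bot.line_to(P(.590,.157,.113),q,vel=.02,force_limit=3.5));S('stop')
E
```

```text
7.93 u 0.5663 w 0.1550 z 0.2001 wid 0.723 27.6 f u,w,z [ 0.43 -0.27 -1.22]
down 8.95 u 0.5665 w 0.1569 z 0.1137 wid 0.719 27.6 f u,w,z [ 0.18  0.92 -0.93]
True
stop 9.86 u 0.5816 w 0.1569 z 0.1123 wid 0.721 27.6 f u,w,z [ 0.64  0.91 -1.61]
```

Run:
```python
from h import *
q=quat(A+np.pi)
bot.line_to(P(.580,.157,.1123),q,vel=.02);S('back')
print(bot.line_to(P(.580,.157,.092),q,vel=.02,force_limit=12));S('a')
print(bot.line_to(P(.580,.157,.0805),q,vel=.01,force_limit=12));S('b')
bot.pause(.2);S()
snap("side","pics/s3.png");im,H,X=snap("scene","pics/c3.png")
x,y,z=np.moveaxis(X,2,0);u=X[...,:2]@U;w=X[...,:2]@W
for n in("side","scene"):
    im,H,X=snap(n);z=X[...,2];u=X[...,:2]@U;w=X[...,:2]@W
    m=(H[...,2]<60)&(abs(u-.58)<.057)&(abs(w-.157)<.04)&(z>.07)&(z<.12)
    for s in(-1,1):
        k=m&(s*(u-.58)>.02)
        print(n,s,k.sum(),'rim z',np.percentile(z[k],[90,97]) if k.sum() else '')
    print('u',np.percentile(u[m],[1,99]),'w',np.percentile(w[m],[1,99]))
```

```text
back 10.11 u 0.5798 w 0.1570 z 0.1121 wid 0.725 27.6 f u,w,z [ 0.15 -0.19 -1.01]
False
a 11.28 u 0.5802 w 0.1570 z 0.0922 wid 0.721 28.0 f u,w,z [-0.49  0.55  2.58]
True
b 12.16 u 0.5797 w 0.1570 z 0.0827 wid 0.723 28.9 f u,w,z [-0.52  0.57  4.86]
 12.36 u 0.5797 w 0.1570 z 0.0827 wid 0.72 28.9 f u,w,z [-1.42  0.01  5.51]
side -1 303 rim z [0.09957504 0.10072573]
side 1 291 rim z [0.09856032 0.09996964]
u [0.52572417 0.63344828] w [0.12139503 0.18994622]
scene -1 268 rim z [0.09915707 0.10037869]
scene 1 226 rim z [0.10062642 0.10126014]
u [0.52381909 0.63536156] w [0.12455158 0.19510464]
```

Run:
```python
from h import *
q=quat(A+np.pi)
bot.command_gripper(.92);S('open')
bot.line_to(P(.580,.157,.19),q,vel=.12);S('up')
for n in("side","scene"):
    im,H,X=snap(n,f"pics/{n}4.png");z=X[...,2];u=X[...,:2]@U;w=X[...,:2]@W
    m=(H[...,2]<60)&(abs(u-.58)<.057)&(abs(w-.157)<.04)&(z>.07)&(z<.12)
    for s in(-1,1):
        k=m&(s*(u-.58)>.02);k2=m&(s*(w-.157)>.02)
        print(n,s,'end rim z',np.percentile(z[k],[90,97]),'side rim',np.percentile(z[k2],[90,97]))
    r=m&(z>.094);print(rect(X[r]),'u',np.percentile(u[r],[1,99]),'w',np.percentile(w[r],[1,99]))
    h,s,v=[H[...,i].astype(int) for i in range(3)]
    b=(h>45)&(h<85)&(s>90)&(z>.058)&(z<.075)&(X[...,0]>.45)&(X[...,0]<.54)&(X[...,1]>-.08)&(X[...,1]<0)
    print('btn',rect(X[b]),np.percentile(z[b],[10,50,90]))
    if n=="scene":o=im[170:310,180:360]
    else:o2=im[160:280,230:370]
cv2.imwrite('pics/crop4.png',np.hstack([cv2.resize(o,(450,350),interpolation=2),cv2.resize(o2,(350,350),interpolation=2)]))
```

```text
open 12.88 u 0.5792 w 0.1571 z 0.0819 wid 0.921 0.0 f u,w,z [-0.48  1.12 -0.16]
up 13.93 u 0.5795 w 0.1571 z 0.1891 wid 0.923 0.0 f u,w,z [-0.03 -1.03 -0.54]
side -1 end rim z [0.09957762 0.10096772] side rim [0.09897075 0.10054144]
side 1 end rim z [0.09800249 0.10017576] side rim [0.0967451  0.09858545]
(array([595. ,  82.8]), array([ 64.6, 108.1]), 82.99) u [0.52566878 0.63289112] w [0.12647189 0.1897784 ]
btn (array([489.6, -41.3]), array([22.9, 20.8]), 19.06) [0.06135059 0.06534825 0.06646695]
scene -1 end rim z [0.09963832 0.10067991] side rim [0.1002468  0.10142659]
scene 1 end rim z [0.10024869 0.10080442] side rim [0.10014613 0.10098921]
(array([595.4,  82.6]), array([ 62.7, 112.2]), 83.03) u [0.52459563 0.63576298] w [0.12675283 0.18886589]
btn (array([491.9, -40.2]), array([23.8, 21.1]), 25.43) [0.06113557 0.0647198  0.06712232]
```

View pics/crop4.png

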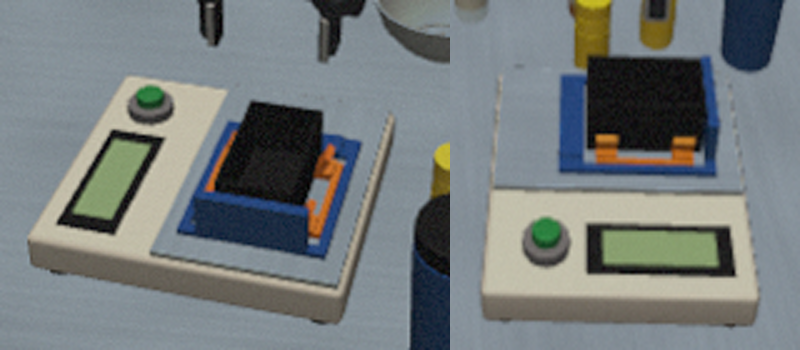

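The tub is home and flat: rim at 100 mm all round, seated between the jaws against the stop at crop (270,180). Next I'll press tare with the fingers closed.

Run:
```python
from h import *
q=quat(A+np.pi);b=np.array([.4907,-.0408,0])
bot.move_pose(b+[0,0,.12],q)
bot.command_gripper(0.0);S()
bot.line_to(b+[0,0,.082],q,vel=.08);S()
print(bot.line_to(b+[0,0,.064],q,vel=.01,force_limit=5));S('press')
bot.pause(.5);s=S();
bot.pause(.6)
snap("scene","pics/c5.png");S()
bot.line_to(b+[0,0,.12],q,vel=.06);S('rel')
```

```text
15.47 u 0.4919 w 0.0219 z 0.1200 wid -0.0 0.0 f u,w,z [ 0.23  0.36 -0.33]
 16.1 u 0.4919 w 0.0215 z 0.0819 wid -0.001 0.0 f u,w,z [0.51 0.68 0.71]
True
press 17.32 u 0.4919 w 0.0219 z 0.0690 wid -0.004 2.6 f u,w,z [-0.31  1.34  5.23]
 17.82 u 0.4919 w 0.0219 z 0.0691 wid -0.003 2.5 f u,w,z [-0.35 -0.75  5.21]
 18.47 u 0.4919 w 0.0219 z 0.0691 wid 0.001 2.5 f u,w,z [-0.69  0.07  5.07]
rel 19.47 u 0.4916 w 0.0220 z 0.1197 wid 0.003 0.0 f u,w,z [-0.11 -0.06  0.68]
```

Run:
```python
from h import *
q=quat(A+np.pi/2);j=np.array([.570,.319,0])
bot.line_to(np.array([.4907,-.0408,.24]),vel=.2)
bot.move_pose(j+[0,0,.2],q);bot.command_gripper(.8);S()
bot.line_to(j+[0,0,.12],q,vel=.12)
print(bot.line_to(j+[0,0,.060],q,vel=.06,force_limit=6));S('down')
bot.command_gripper(0.0,30);S('grip')
bot.line_to(j+[0,0,.23],q,vel=.12);S('lift')
for n in("side","scene"):
    im,H,X=snap(n,f"pics/{n}6.png");h,s,v=[H[...,i].astype(int) for i in range(3)];z=X[...,2]
    e=bot.get_state()['eef_pos']
    m=(np.hypot(X[...,0]-e[0],X[...,1]-e[1])<.05)&(z<.225)&(z>.12)
    for lo in range(130,230,15):
        k=m&(z>lo/1e3)&(z<lo/1e3+.015)
        if k.sum()>8:print(n,lo,k.sum(),rect(X[k]))
    print('minz',np.percentile(z[m],[.5,2]),e)
    if n=="scene":o=im[100:310,180:490]
    else:o2=im[40:250,180:400]
cv2.imwrite('pics/crop6.png',np.hstack([cv2.resize(o,(450,305),interpolation=2),cv2.resize(o2,(320,305),interpolation=2)]))
```

```text
22.48 u 0.5248 w 0.3889 z 0.2000 wid 0.798 0.0 f u,w,z [-0.13 -0.5  -0.8 ]
False
down 24.45 u 0.5251 w 0.3889 z 0.0605 wid 0.801 0.0 f u,w,z [ 0.45  0.05 -0.06]
grip 24.82 u 0.5250 w 0.3890 z 0.0605 wid 0.458 30.1 f u,w,z [-1.49  0.87  3.53]
lift 26.38 u 0.5246 w 0.3889 z 0.2291 wid 0.456 30.4 f u,w,z [ 0.16 -0.11 -2.03]
side 160 33 (array([568.4, 307.9]), array([17.3, 34.9]), 82.9)
side 175 74 (array([570.9, 310.3]), array([38.5, 21.2]), 0.95)
side 190 77 (array([568.1, 307.7]), array([17.6, 37.6]), 77.52)
side 205 81 (array([567.2, 308.6]), array([17.3, 37.7]), 73.35)
side 220 30 (array([572.5, 310.9]), array([24.2, 42.1]), 89.66)
minz [0.16806651 0.16935746] [0.56971239 0.31907022 0.22916248]
scene 160 50 (array([582.4, 318.5]), array([35.8, 14.9]), 83.7)
scene 175 126 (array([580.3, 317.7]), array([38. , 21.3]), 77.63)
scene 190 147 (array([581.2, 316.9]), array([38.4, 21.1]), 74.47)
scene 205 148 (array([580.4, 317.3]), array([40.1, 20.2]), 80.06)
scene 220 26 (array([586.4, 315.9]), array([35.2, 19.6]), 78.92)
minz [0.16917367 0.17027524] [0.56974668 0.31904303 0.2292744 ]
```

View pics/crop6.png

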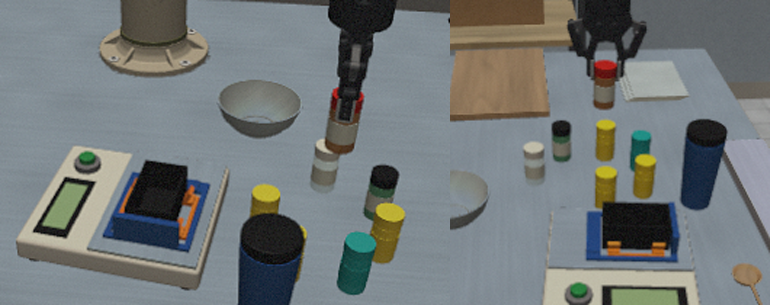

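The jar hangs upright in the fingers (scene crop 342,120), the neighbours are undisturbed and tare is up. Placing it now.

Run:
```python
from h import *
q=quat(A+np.pi/2);t=lambda z:P(.5799,.1575,z)
bot.line_to(t(.23),q,vel=.12);bot.pause(.2);S()
bot.line_to(t(.124),q,vel=.06,force_limit=6);S()
print(bot.line_to(t(.111),q,vel=.015,force_limit=2.5));S('touch')
bot.command_gripper(.6);S('open')
bot.line_to(t(.22),q,vel=.1);S('up')
bot.line_to(P(.45,.1575,.25),q,vel=.2)
for n in("side","scene"):
    im,H,X=snap(n,f"pics/{n}7.png");h,s,v=[H[...,i].astype(int) for i in range(3)];z=X[...,2]
    m=((h<6)|(h>174))&(s>150)&(abs(X[...,:2]-t(0)[:2]).max(-1)<.06)&(z>.09)
    k=m&(z>np.nanpercentile(z[m],90)-.004);print(n,rect(X[k]),np.percentile(z[m],[2,90,98]),t(0))
    if n=="scene":o=im[170:310,180:360]
    else:o2=im[140:280,230:370]
cv2.imwrite('pics/crop7.png',np.hstack([cv2.resize(o,(450,350),interpolation=2),cv2.resize(o2,(350,350),interpolation=2)]))
```

```text
28.82 u 0.5798 w 0.1578 z 0.2300 wid 0.456 30.4 f u,w,z [ 0.14 -0.47 -1.49]
 30.73 u 0.5801 w 0.1575 z 0.1243 wid 0.458 30.4 f u,w,z [ 0.21 -0.09 -1.01]
True
touch 31.41 u 0.5798 w 0.1575 z 0.1135 wid 0.461 30.9 f u,w,z [-1.94  0.64  4.35]
open 31.68 u 0.5791 w 0.1576 z 0.1124 wid 0.596 0.0 f u,w,z [ 0.48 -0.08 -0.2 ]
up 32.91 u 0.5796 w 0.1576 z 0.2192 wid 0.596 0.0 f u,w,z [ 0.39 -0.59  1.28]
side (array([594.2,  83.4]), array([37.3, 34.5]), 80.82) [0.11532387 0.13360372 0.1344265 ] [0.59521226 0.08253861 0.        ]
scene (array([595.7,  84. ]), array([38.2, 39.9]), 62.18) [0.11550719 0.13377616 0.13500022] [0.59521226 0.08253861 0.        ]
```

View pics/crop7.png

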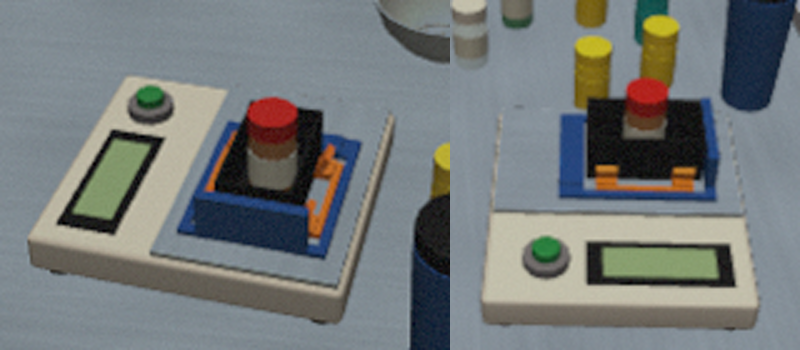

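The jar stands upright in the middle of the tub (crop 272,145), with its lid top at 133.5 mm as expected. The tub is home and tare is up.

```bash
python3 -c "
from plant import bot
print(bot.sign_off())"
```

```text
the job is handed in; nothing more can be done
None
```

The job is handed in after about 33 s of the 72 s: the empty tub was seated and released, tare was held for about 1.1 s and released, and the red-lidded jar was set upright in the tub. The hand-in call returned no verdict, so this rests on my own camera and force checks.

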